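# Clear the spent logger cells into the tray's covered well

### The job

The spent battery cells from the logger lie on the deck of the grey service tray: with closed fingers sweep all three along the deck and over its edge into the steel-lined well at its end, then push the yellow cover fully shut over them. Only push: do not grip or lift anything, and do not squeeze the cells. Leave the red cap lying on the deck, and do not disturb the vial, the white bottle or the logger.

Things in the scene. Friction and masses are not known exactly. Their poses are not given: they have to be found in the camera images.
- tray: Grey plastic service tray with a black deck, 220 (x) x 393 (y) x 53 mm, fixed on the bench; origin on the bench surface, 16 mm to the -y side of its middle. Its own +y points along the deck to the well. Deck: flat, 40 mm high, x -102..102, y -172..100 mm, rims 8 mm thick and 13 mm above it at both x sides and the -y end, none toward the well.
- deck_edge (a point): Middle of the deck's edge above the well (tray y = 100 mm), at deck height; axes as the tray's.
- well (a point): Middle of the well's flat floor, 10 mm above the bench; axes as the tray's. The well is lined with slick steel, 202 mm wide (tray x): from the deck edge a chute slopes down at 35 degrees (tray y 100..143 mm), then the flat floor to y 204. Cells slide down it by themselves once past the edge. Outer walls end at deck height; a cell that sticks up above the deck keeps the cover from shutting.
- cover_hinge (a point): Middle of the cover's hinge line, which runs along the tray's x on the outer side of the well (tray y 213 mm, height 42.5 mm).
- cover_edge (a point): Middle of the cover's free edge, 114 mm from the hinge line; a 50 mm wide thumb tab reaches 12 mm farther.
- cover (a joint): Yellow plastic cover of the well, a flat plate 216 mm (tray x) x 114 mm, 3 mm thick, with a 4 mm bead along its free edge. Value in rad: 0 = shut, lying flat over the well level with the deck; 1.57 = upright; it starts leaning back beyond upright (1.7 to 1.95, stop at 2.0). The hinge is stiff: the cover stays at any angle and must be pushed all the way down; about 0.5 to 1 N at its edge moves it.
- cell_1_mid (a point): Centre of a spent red and silver battery cell, 15 x 50 x 15 mm, 23 g, lying on the deck; its long axis is its own y; it slides and does not roll.
- cell_2_mid (a point): Centre of a spent red and silver battery cell, 15 x 50 x 15 mm, 23 g, lying on the deck; its long axis is its own y; it slides and does not roll.
- cell_3_mid (a point): Centre of a spent red and silver battery cell, 15 x 50 x 15 mm, 23 g, lying on the deck; its long axis is its own y; it slides and does not roll.
- cell_1: The same cell; origin in the middle of its underside, long axis y.
- cell_2: The same cell; origin in the middle of its underside, long axis y.
- cell_3: The same cell; origin in the middle of its underside, long axis y.
- red_cap: Red screw cap of the logger, 63 mm across, 24 mm high, lying loose on the deck toward the end away from the well; origin at the centre of its underside. It stays on the deck.
- vial: Small vial with blue liquid, 34 mm across, 58 mm high, standing on the bench beyond the tray's -y end; origin under its centre.
- white_bottle: White sample bottle, 54 mm across, 103 mm high, standing on the bench beyond the tray's -y end; origin under its centre.
- logger: Black logger tube, 240 mm long, 56 mm across, lying on the bench to the right of the work, long axis its own x; origin under its middle.

How it is judged:
On the way:
1. all three cells lie in the well, the cover still open (y of cell_1_mid in the frame of tray between 0.1 and 0.207 m and z of each of cell_1_mid, cell_2_mid, cell_3_mid in the frame of tray below 0.038 m and x of cell_1_mid in the frame of tray between -0.104 and 0.104 m and y of cell_2_mid in the frame of tray between 0.1 and 0.207 m and x of cell_2_mid in the frame of tray between -0.104 and 0.104 m and y of cell_3_mid in the frame of tray between 0.1 and 0.207 m and x of cell_3_mid in the frame of tray between -0.104 and 0.104 m and value of joint cover above 0.5 rad), for 0.2 s.
At the end, for the whole second after the job is handed in: All three cells rest in the well below deck height, the cover is shut (joint under 0.06 rad) and still; the red cap lies flat on the deck, at least 40 mm before the deck edge by its centre; vial and white bottle stand and, like the logger, are within 20 mm of where they were (y of cell_1_mid in the frame of tray between 0.1 and 0.207 m and z of each of cell_1_mid, cell_2_mid, cell_3_mid in the frame of tray below 0.038 m and x of cell_1_mid in the frame of tray between -0.104 and 0.104 m and y of cell_2_mid in the frame of tray between 0.1 and 0.207 m and x of cell_2_mid in the frame of tray between -0.104 and 0.104 m and y of cell_3_mid in the frame of tray between 0.1 and 0.207 m and x of cell_3_mid in the frame of tray between -0.104 and 0.104 m and value of joint cover below 0.06 rad and velocity of joint cover below 0.05 rad/s and linear speed of each of cell_1, cell_2, cell_3 below 0.02 m/s and y of red_cap in the frame of tray between -0.172 and 0.06 m and x of red_cap in the frame of tray between -0.102 and 0.102 m and z of red_cap in the frame of tray between 0.034 and 0.046 m and angle between red_cap's own z axis and vertical below 0.15 rad and distance of each of vial, white_bottle, logger from where it was at the start of the episode below 0.02 m and angle between each of vial, white_bottle's own z axis and vertical below 0.1 rad); the robot touches nothing.
It fails at once if a cell or the red cap is lifted (more than about 25 mm above the deck) (z of any of cell_1_mid, cell_2_mid, cell_3_mid in the frame of tray above 0.073 m or z of red_cap in the frame of tray above 0.065 m).
It fails at once if a cell is gripped or squeezed with more than 15 N (contact force between the fingers and cell_1 above 15 N or contact force between the fingers and cell_2 above 15 N or contact force between the fingers and cell_3 above 15 N).
It fails at once if the red cap is swept toward or into the well (y of red_cap in the frame of tray above 0.07 m).
It fails at once if the vial, the white bottle or the logger is knocked over or shifted by more than 20 mm (distance of any of vial, white_bottle, logger from where it was at the start of the episode above 0.02 m or angle between any of vial, white_bottle's own z axis and vertical above 0.3 rad).
It also fails if it takes over 64 s, if anything falls off the work surface, if the arm or the gripper's body presses on something with over 40 N, if the wrist force passes 120 N, or if a joint passes its speed limit or range.

### The arm

A 6-joint arm with a two-finger parallel gripper is mounted at the origin on a cart in front of the work surface, level with it; the furniture and walls round the work are solid. World frame = base frame: x ahead of the robot, y to its left, z up, the work surface at z = 0. Lengths are in m, angles in rad, forces in N, time in s.
With the tool pointing down it reaches from about 0.3 to 0.775 m from the base axis. Payload 14.6 kg.
Tool frame: the origin (TCP) lies at the very end of the fingers, on their centre line; the grasp point (between the pads) lies 19 mm behind it; z points along the fingers, y is the line along which they close (so a half turn about z gives the same grasp; the last joint's range is limited). The gripper opens to 94 mm and grips with 3 to 60 N. Pads are 16 mm wide; open, the fingers measure 119 mm over their backs; the gripper's body (75 mm by 177 mm) begins 78 mm behind the grasp point.
Start: joints at [1.055, 0.3, 1.521, -0, 1.321, -0.067], TCP at [0.239, 0.496, 0.166] pointing down, gripper open.
Joint ranges: [-3.03, 3.03], [-0.79, 2.21], [0.23, 2.52], [-1.04, 4.18], [0, 3.07], [-2.55, 2.55]. Speed limits (rad/s): [2.22, 2.22, 2.57, 3.14, 3.14, 3.14].

### API

Orientations are given as [roll, pitch, yaw] about the fixed x, y, z axes, in that order (R = Rz(yaw) Ry(pitch) Rx(roll)).
In Python, from station import ctrl gives the robot as it stands.
- The arm moves only by the shell command python3 -m pendant 'ROWS' [OPENING] [FORCE]. ROWS is JSON, a list of rows, each a list of 2 entries, a list of its own where there are three numbers: the shift along the world's x, y, z in cm, then the turn about the world's z in rad. A call has 1 to 20 rows; each row shifts and turns the commanded pose from where the row before left it; what a row does not reach is not made up. A row lasts 1/12 s, in which the tool goes at most 41.7 mm and 7.16 degrees, less where a joint would pass 70% of its speed; a pose out of reach is approached as far as the arm can. A call is refused whole if a number of a shift passes 4.17 or a number of a turn 0.125, either way. A call with a gripper value outside its range is refused whole. OPENING is the opening, from 0 (shut) to 1 (fully open), set as the call begins (- or left out, the last holds). The fingers move at their own pace and stop on an object; FORCE is the grip in N (left out, the last holds). Time passes only in rows, so rows that do not move let the fingers close. It gives the time, the measured TCP pose, the force, the opening and the grip force at its end, in the units of the state.
- ctrl.get_obs(): the state, without advancing time (a new reading comes with each control period).
- ctrl.camera(name): name is "scene" or "top"; returns a dict with "color" (384x512x3 uint8, red, green, blue), "intrinsics" (3x3 intrinsics, pixels), "camera_from_world" (4x4, takes a point from world to camera coordinates). Camera axes: x right, y down, z forward; pixel columns grow to the right and rows downward; lengths in m; the calibration is good to about 2 mm. A picture is of the moment at which its call begins. There is no depth.
- ctrl.hand_in(): hands the job in; it is judged then, once.
The state is a dict: "time_s": time; "qpos": joint angles; "joint_vel": joint speeds; "tau": joint torques, N m; "ee_pos": TCP position; "eef_rot": TCP orientation; "force": force on the tool from outside, world axes, zero at the start; "moment": the same for the moment, N m; "grip_width": finger opening in m; "grip_force": force on a finger pad.
Only numpy, scipy, OpenCV 4.12 (cv2) and the standard library are available. Lean on these libraries where they do the work, as an engineer would, in place of code of your own. Each camera call takes 0.05 s, during which the arm holds its last target. There are 200 camera calls.

## Working session

There is one attempt and no reset: what is moved stays moved. The work goes in short steps, Python scripts to look and compute and a shell command to move; the robot and the scene stay as the last step left them, time stands still between calls to the robot, and variables do not carry over. Pictures are saved under pics/ and viewed, at most 10 in all, crops included, and the job is handed in when it is done.

```bash
mkdir -p pics; ls; cat > h.py <<'E'
from station import ctrl
import numpy as np, cv2
def shot(n,f):
    c=ctrl.camera(n); cv2.imwrite('pics/'+f,c['color'][:,:,::-1]); return c
def ray(c,uv,z):
    K=np.array(c['intrinsics']);T=np.array(c['camera_from_world']);R=T[:3,:3];o=-R.T@T[:3,3]
    d=R.T@np.linalg.inv(K)@np.array([uv[0],uv[1],1.]); return o+d*(z-o[2])/d[2]
def proj(c,p):
    K=np.array(c['intrinsics']);T=np.array(c['camera_from_world']);q=K@(T[:3,:3]@np.array(p)+T[:3,3]);return q[:2]/q[2]
E
python3 - <<'E'
from h import *
import pickle
for n in('top','scene'):
    c=shot(n,n+'1.png');pickle.dump(c,open(n+'.pkl','wb'));T=np.array(c['camera_from_world']);print(n,-T[:3,:3].T@T[:3,3])
print(ctrl.get_obs())
E
```

```text
pics
top [-0.19416039 -0.26701171  1.36942864]
scene [-0.0681202  -0.92368501  0.59418675]
{'time_s': 0.1, 'qpos': array([ 1.05542918e+00,  3.00419401e-01,  1.52151656e+00,  2.55137184e-05,
        1.32073315e+00, -6.66138733e-02]), 'joint_vel': array([-8.27176533e-04, -4.05106876e-04, -3.58021828e-03, -7.40584304e-04,
       -8.76861195e-05,  1.24364808e-03]), 'tau': array([ 2.60301116e-03, -5.32648480e+01, -3.53285193e+01,  7.10409461e-02,
        2.35182565e-02, -3.25620908e-05]), 'ee_pos': array([0.23847499, 0.49529353, 0.16594202]), 'eef_rot': array([-3.14052023e+00, -9.63121233e-05,  2.69283301e+00]), 'force': array([ 0.06029536,  0.03421325, -0.8863225 ]), 'moment': array([-0.0045794 ,  0.02004018, -0.02659757]), 'grip_force': 0.0, 'grip_width': 0.09377829339236103}
```

View pics/top1.png

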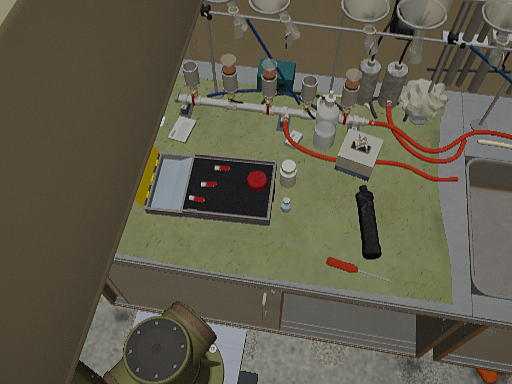

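View pics/scene1.png

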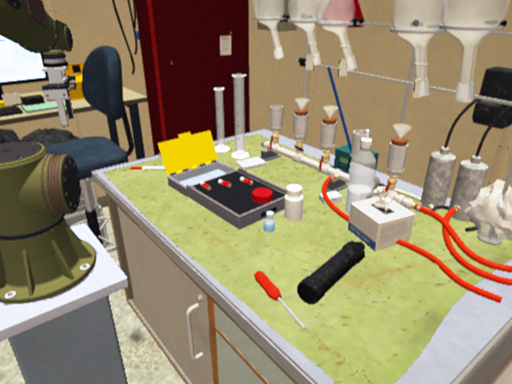

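The top view shows the tray with its well at the left (150–190, 155–215) and the deck to the right. The cells are at about (222,168), (208,184) and (197,199), and the cap is at (257,179). The cover stands upright at (148,175). The scene view agrees.

```bash
python3 - <<'E'
from h import *
import pickle
c=pickle.load(open('top.pkl','rb'));im=c['color']
x0,y0=130,140
cr=im[y0:230,x0:310,::-1]
cv2.imwrite('pics/crop.png',cv2.resize(cr,None,fx=4.4,fy=4.4,interpolation=cv2.INTER_CUBIC))
hsv=cv2.cvtColor(im,cv2.COLOR_RGB2HSV).astype(int);H,S,V=hsv[...,0],hsv[...,1],hsv[...,2]
roi=np.zeros(H.shape,bool);roi[155:220,187:274]=1
red=((H<10)|(H>170))&(S>150)&(V>90)&roi
sil=(S<60)&(V>140)&roi
m=((red|sil)*255).astype(np.uint8)
n,l,st,ce=cv2.connectedComponentsWithStats(m)
for i in range(1,n):
    if st[i,4]>12:
        pts=np.argwhere(l==i)[:,::-1].astype(np.float32);r=cv2.minAreaRect(pts)
        print(st[i],ce[i].round(1),[np.round(x,1) for x in r],ray(c,ce[i],.052).round(3))
E
```

```text
[187 158   5  21  61] [188.4 165.3] [array([189., 168.]), array([20.,  4.]), np.float64(90.0)] [0.622 0.118 0.052]
[215 166  14   4  52] [221.7 167.5] [array([221.5, 167.5]), array([ 3., 13.]), np.float64(90.0)] [0.631 0.01  0.052]
[247 171  20  17 262] [256.5 178.8] [array([256.6, 178.7]), array([16.2, 18.7]), np.float64(76.0)] [ 0.607 -0.109  0.052]
[201 182  15   5  56] [208.5 183.7] [array([208., 184.]), array([ 4., 14.]), np.float64(90.0)] [0.564 0.038 0.052]
[189 196  15   7  64] [196.4 198.4] [array([196.2, 198.2]), array([14.9,  4.5]), np.float64(12.1)] [0.506 0.064 0.052]
```

View pics/crop.png

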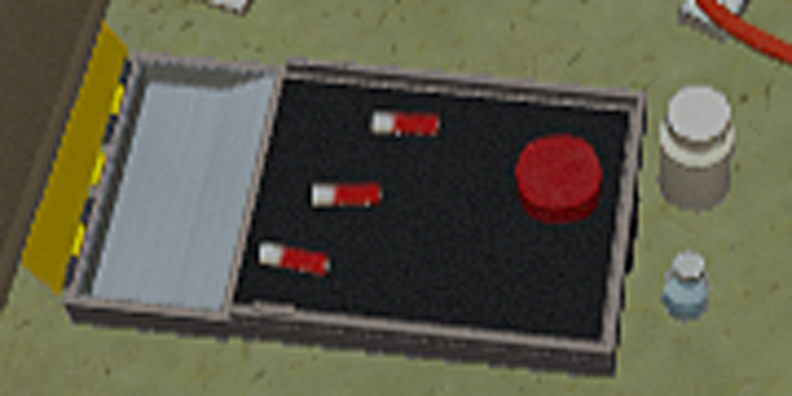

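The crop shows the tray's outer rim corners at about (645,93) and (613,350) at the right end. The deck edge meets the rims at (283,70) and (232,315), and the well's outer corners are at (133,57) and (68,303).

```bash
cat >> h.py <<'E'
def Tr(p,o,yaw):
    d=np.array(p)[:2]-o; cs,s=np.cos(yaw),np.sin(yaw); return np.array([cs*d[0]+s*d[1],-s*d[0]+cs*d[1]])
E
python3 - <<'E'
from h import *
import pickle
c=pickle.load(open('top.pkl','rb'))
def P(u,v,z): return ray(c,(130+(u+.5)/4.4-.5,140+(v+.5)/4.4-.5),z)[:2]
A=P(645,93,.053);B=P(613,350,.053);E1=P(283,70,.053);E0=P(232,315,.053);C=P(133,57,.04);D=P(68,303,.04)
for n in 'A B E1 E0 C D'.split(): print(n,eval(n).round(3))
print('widths',np.linalg.norm(A-B),np.linalg.norm(E1-E0),np.linalg.norm(C-D),'len',np.linalg.norm(A-C),np.linalg.norm(B-D))
# fit tray pose: local corners
L=np.array([[110,-180],[-110,-180],[110,213],[-110,213]])/1000.
W=np.array([A,B,C,D]);l0=L.mean(0);w0=W.mean(0);Hm=(L-l0).T@(W-w0);U,S,V=np.linalg.svd(Hm);R=V.T@U.T
yaw=np.arctan2(R[1,0],R[0,0]);o=w0-R@l0;print('o',o,'yaw',yaw,'res',(W-(L-l0)@R.T-w0).round(3).tolist())
cells={'c1':(196.4,198.4),'c2':(208.5,183.7),'c3':(221.7,167.5),'cap':(256.5,178.8)}
for k,v in cells.items():
    p=ray(c,v,.05 if k!='cap' else .055);print(k,p[:2].round(3),Tr(p,o,yaw).round(3))
for n,a,b in(('near',(270,252),(320,266)),('mid',(318,194),(375,195)),('far',(380,122),(434,126))):
    d=P(*a,.05)-P(*b,.05);print(n,'angle from tray y',np.arctan2(d[1],d[0])-np.pi/2-yaw)
R=np.array([[np.cos(yaw),-np.sin(yaw)],[np.sin(yaw),np.cos(yaw)]])
print('tray x,y dirs',R[:,0].round(3),R[:,1].round(3))
for q in((0,.1),(0,.213),(0,.06)):print(q,(o+R@np.array(q)).round(3), np.linalg.norm(o+R@np.array(q)))
E
```

```text
A [ 0.685 -0.16 ]
B [ 0.471 -0.171]
E1 [0.661 0.109]
E0 [0.454 0.095]
C [0.663 0.228]
D [0.451 0.216]
widths 0.21395377082936412 0.2074966292905355 0.2123686551892985 len 0.3884101130006119 0.38684438814070127
o [0.5683781  0.01174368] yaw 0.05496338077517679 res [[-0.003, 0.002], [0.003, 0.003], [-0.004, -0.003], [0.004, -0.003]]
c1 [0.507 0.064] [-0.059  0.055]
c2 [0.565 0.039] [-0.001  0.027]
c3 [0.632 0.01 ] [ 0.064 -0.005]
cap [ 0.605 -0.109] [ 0.03  -0.123]
near angle from tray y -0.1929576420422627
mid angle from tray y 0.0900244986330341
far angle from tray y 0.022142466235659547
tray x,y dirs [0.998 0.055] [-0.055  0.998]
(0, 0.1) [0.563 0.112] 0.5738396268621363
(0, 0.213) [0.557 0.224] 0.6002118784599549
(0, 0.06) [0.565 0.072] 0.5696066908374405
```

```bash
python3 -m pendant '[[[0,0,3],0],[[0,0,3],0],[[0,0,3],0],[[2.3,-3.1,0],-0.063],[[2.3,-3.1,0],-0.063],[[2.3,-3.1,0],-0.063],[[2.3,-3.1,0],-0.063],[[2.3,-3.1,0],-0.063],[[2.3,-3.1,0],-0.063],[[2.3,-3.1,0],-0.063],[[2.3,-3.1,0],-0.063],[[2.3,-3.1,0],-0.063],[[2.3,-3.1,0],-0.063],[[2.3,-3.1,0],-0.063],[[2.3,-3.1,0],-0.063],[[2.3,-3.1,0],-0.063],[[2.3,-3.1,0],-0.063],[[2.3,-3.1,0],-0.063],[[2.3,-3.1,0],-0.063],[[2.3,-3.1,0],-0.063]]' 0; python3 -m pendant '[[[0,0,0],0],[[0,0,0],0]]'
```

```text
time_s: 1.77
ee_pos: [0.6303, -0.0333, 0.2561]
eef_rot: [-3.141, -0.0, 1.619]
force: [0.1, 1.5, 0.6]
grip_width: 0.0007
grip_force: 0.0
time_s: 1.93
ee_pos: [0.6299, -0.0329, 0.2549]
eef_rot: [-3.139, -0.0, 1.62]
force: [-0.5, 0.2, -1.0]
grip_width: 0.0005
grip_force: 0.0
```

```bash
python3 -m pendant '[[[0.6,-0.9,0],0],[[0,0,-3],0],[[0,0,-3],0],[[0,0,-3],0],[[0,0,-3],0],[[0,0,-3],0],[[0,0,-2],0],[[0,0,-1],0],[[0,0,0],0],[[0,0,0],0]]'; python3 - <<'E'
from h import *
c=shot('scene','s2.png');im=c['color'][140:240,150:310,::-1]
cv2.imwrite('pics/s2c.png',cv2.resize(im,None,fx=5,fy=5,interpolation=cv2.INTER_CUBIC))
E
```

```text
time_s: 2.77
ee_pos: [0.6361, -0.0401, 0.0776]
eef_rot: [3.141, 0.0, 1.623]
force: [-0.7, 1.2, 1.2]
grip_width: 0.0006
grip_force: 0.0
```

View pics/s2c.png

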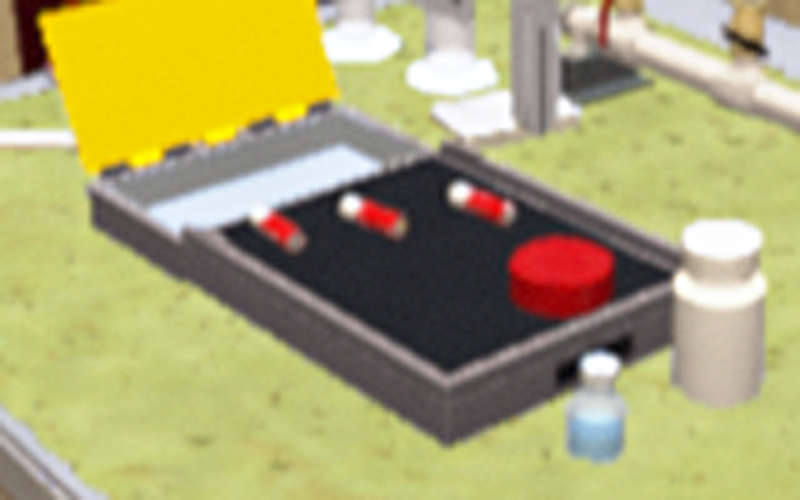

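The fingers appear at about (535,130) in the crop. The far cell's tail is at (512,212) and the cap's left edge is at (510,275). The tip looks offset from the cell, so I'll check it numerically with the scene calibration.

```bash
python3 - <<'E'
from h import *
import pickle
c=pickle.load(open('scene.pkl','rb'))
f=lambda p:((proj(c,p)-[150,140])*5).round(0)
print('tip',f(ctrl.get_obs()['ee_pos']),'low',f([.636,-.040,.046]))
def P(u,v,z): return ray(c,(150+(u+.5)/5-.5,140+(v+.5)/5-.5),z)
o=np.array([.5684,.0117]);yaw=.055
for n,u,v,z in(('c3tail',510,212,.047),('c3head',458,192,.047),('c3mid',482,201,.05),('c2tail',400,227,.047),('c2mid',374,214,.05),('c1tail',296,240,.047),('c1mid',275,227,.05),('captop',562,255,.064),('nearcorner',450,380,.053),('rightcorner',690,272,.053)):
    p=P(u,v,z);print(n,p.round(3),Tr(p,o,yaw).round(3))
E
```

```text
tip [532. 186.] low [531. 232.]
c3tail [ 0.643 -0.006  0.047] [ 0.074 -0.022]
c3head [0.635 0.04  0.047] [0.069 0.025]
c3mid [0.636 0.014 0.05 ] [ 0.067 -0.002]
c2tail [0.574 0.02  0.047] [0.006 0.008]
c2mid [0.568 0.041 0.05 ] [0.001 0.03 ]
c1tail [0.511 0.046 0.047] [-0.056  0.037]
c1mid [0.507 0.065 0.05 ] [-0.058  0.056]
captop [ 0.609 -0.102  0.064] [ 0.034 -0.116]
nearcorner [ 0.477 -0.167  0.053] [-0.101 -0.173]
rightcorner [ 0.669 -0.152  0.053] [ 0.092 -0.169]
```

The cells agree across both views to within 5 mm, but the tip should appear at (532,186) and I see it at (535,130). I'll check with the top camera before going down.

```bash
python3 - <<'E'
from h import *
c=shot('top','t2.png');s=shot('scene','s3.png')
e=ctrl.get_obs()['ee_pos'];print(e)
def mk(c,sl,f):
    im=c['color'][:,:,::-1].copy()
    im=im[sl[0]:sl[1],sl[2]:sl[3]]; im=cv2.resize(im,None,fx=f,fy=f,interpolation=cv2.INTER_CUBIC)
    u=(proj(c,e)-[sl[2],sl[0]]+.5)*f; cv2.drawMarker(im,tuple(int(x) for x in u),(255,0,255),0,14,1)
    return im
a=mk(c,(120,240,150,283),3);b=mk(s,(90,210,180,313),3)
cv2.imwrite('pics/ab.png',np.hstack([a,b]))
E
```

```text
[ 0.63647916 -0.04044056  0.07831586]
```

View pics/ab.png

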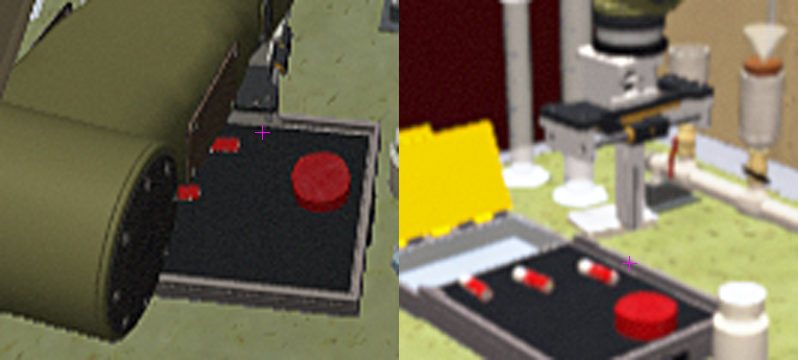

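Both views put the real tip above and beyond the reported TCP: about (262,112) in the top crop and (630,228) in the scene crop. I'll triangulate it.

```bash
python3 - <<'E'
from h import *
import pickle
C=[pickle.load(open(n+'.pkl','rb')) for n in('top','scene')]
print(np.abs(np.array(ctrl.camera('top')['camera_from_world'])-np.array(C[0]['camera_from_world'])).max())
def tri(uv):
    Ps=[np.array(c['intrinsics'])@np.array(c['camera_from_world'])[:3] for c in C]
    X=cv2.triangulatePoints(Ps[0],Ps[1],np.array(uv[0],float),np.array(uv[1],float)).ravel();return X[:3]/X[3]
X=tri([(150+262/3-.3,120+112/3-.3),(180+231/3-.3,90+228/3-.3)]);print(X,[proj(c,X) for c in C])
print(ctrl.get_obs()['eef_rot'],ctrl.get_obs()['qpos'])
E
```

```text
0.0
[ 0.63459163 -0.0435039   0.11950311] [array([237.05360284, 156.99965159]), array([256.64724457, 165.73012541])]
[3.13929576e+00 3.92490944e-04 1.62202653e+00] [-1.20968842e-01  5.69996328e-01  1.34779617e+00  7.32746759e-06
  1.22146998e+00 -1.72201992e-01]
```

The real tip triangulates to about z = 0.12, with x and y matching the readout. That is around 40 mm higher than reported. I'll descend to a reported height of 0.048, which is safe either way, and look again.

```bash
python3 -m pendant '[[[0,-0.2,-1],0],[[0,0,-1],0],[[0,0,-0.9],0],[[0,0,0],0],[[0,0,0],0],[[0,0,0],0]]'; python3 - <<'E'
from h import *
c=shot('top','t4.png');s=shot('scene','s4.png')
e=ctrl.get_obs()['ee_pos']
def mk(c,sl,f):
    im=c['color'][:,:,::-1].copy()
    im=im[sl[0]:sl[1],sl[2]:sl[3]]; im=cv2.resize(im,None,fx=f,fy=f,interpolation=cv2.INTER_CUBIC)
    u=(proj(c,e)-[sl[2],sl[0]]+.5)*f; cv2.drawMarker(im,tuple(int(x) for x in u),(255,0,255),0,14,1)
    return im
a=mk(c,(130,210,205,271),6);b=mk(s,(130,210,225,291),6)
cv2.imwrite('pics/ab4.png',np.hstack([a,b]))
E
```

```text
time_s: 3.47
ee_pos: [0.6357, -0.0425, 0.0475]
eef_rot: [-3.142, 0.0, 1.622]
force: [0.0, 0.9, 0.6]
grip_width: 0.0002
grip_force: 0.0
```

View pics/ab4.png

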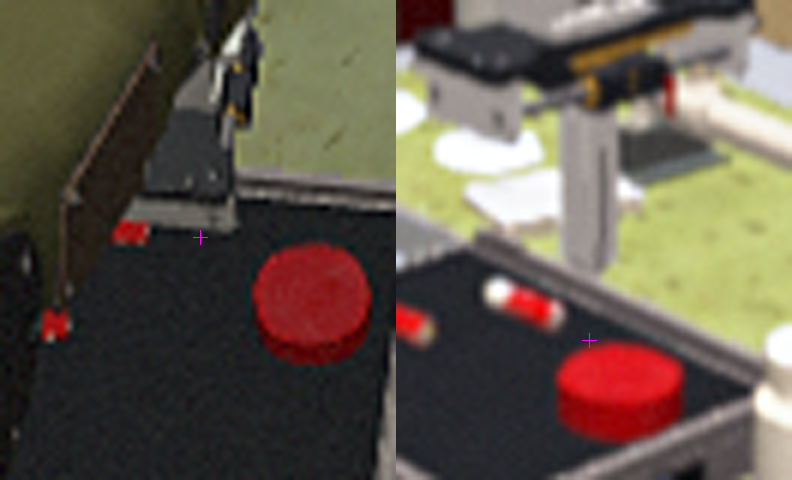

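```bash
python3 - <<'E'
from h import *
import pickle
t,s=[pickle.load(open(n+'.pkl','rb')) for n in('top','scene')]
for z in(.04,.0475,.07,.08,.085,.09,.1,.12,.145):
    p=[.6357,-.0425,z];print(z,((proj(s,p)-[225,130]+.5)*6+[396,0]).round(),((proj(t,p)-[205,130]+.5)*6).round())
E
```

```text
0.04 [589. 353.] [201. 246.]
0.0475 [589. 341.] [200. 239.]
0.07 [589. 303.] [198. 216.]
0.08 [589. 285.] [197. 205.]
0.085 [589. 277.] [197. 200.]
0.09 [589. 268.] [197. 195.]
0.1 [589. 251.] [196. 184.]
0.12 [589. 215.] [194. 162.]
0.145 [589. 171.] [191. 135.]
```

The tip is really at z ≈ 0.086 against 0.0475 reported. I'll go down in small steps, watching the force.

```bash
for i in 1 2; do python3 -m pendant '[[[0,0,-0.25],0],[[0,0,0],0],[[0,0,0],0]]' | egrep 'pos|force:' ; done; python3 -m pendant '[[[0,0,-0.25],0],[[0,0,0],0],[[0,0,0],0]]' | egrep 'pos|force:'; python3 -m pendant '[[[0,0,-0.25],0],[[0,0,0],0],[[0,0,0],0]]' | egrep 'pos|force:'
```

```text
ee_pos: [0.6356, -0.0425, 0.0449]
force: [-0.0, -0.7, -0.6]
grip_force: 0.0
ee_pos: [0.6355, -0.0424, 0.0423]
force: [-1.1, 0.3, 0.4]
grip_force: 0.0
ee_pos: [0.6355, -0.0425, 0.0397]
force: [0.4, 0.1, 0.5]
grip_force: 0.0
ee_pos: [0.6355, -0.0425, 0.0373]
force: [0.2, 0.8, -0.5]
grip_force: 0.0
```

There is no contact below deck height, so the offset is real. I'll continue to a reported height of about 0.010.

```bash
python3 -m pendant '[[[0,0,-0.7],0],[[0,0,-0.7],0],[[0,0,-0.6],0],[[0,0,0],0],[[0,0,0],0]]' | egrep 'pos|force:';  python3 -m pendant '[[[0,0,-0.3],0],[[0,0,0],0],[[0,0,0],0]]' | egrep 'pos|force:'; python3 -m pendant '[[[0,0,-0.3],0],[[0,0,0],0],[[0,0,0],0]]' | egrep 'pos|force:'; python3 - <<'E'
from h import *
c=shot('top','t5.png');s=shot('scene','s5.png')
b=cv2.resize(s['color'][120:220,205:305,::-1],None,fx=6,fy=6,interpolation=cv2.INTER_CUBIC)
cv2.imwrite('pics/s5c.png',b)
E
```

```text
ee_pos: [0.6353, -0.0425, 0.0168]
force: [-0.3, -0.2, 1.3]
grip_force: 0.0
ee_pos: [0.6357, -0.0425, 0.0145]
force: [0.2, 0.7, -0.7]
grip_force: 0.0
ee_pos: [0.6355, -0.0425, 0.0113]
force: [-0.0, -1.2, 0.5]
grip_force: 0.0
```

View pics/s5c.png

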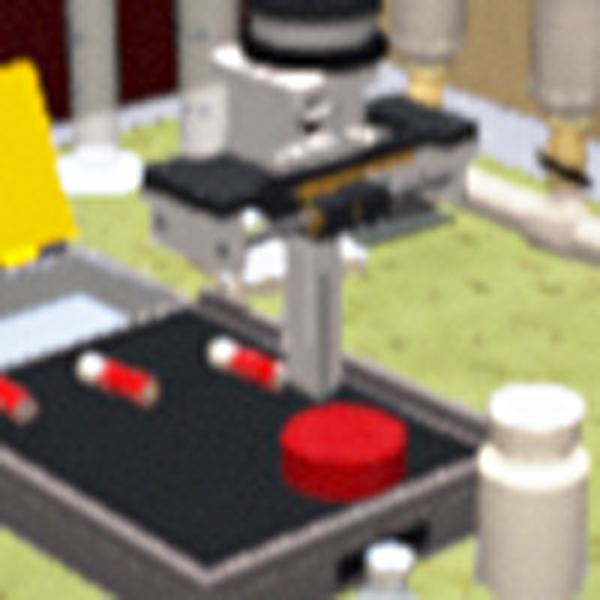

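The fingertip, at (312,392), stands just behind the far cell's tail at (280,372) and in line with it. Now I push along tray +y.

```bash
python3 -m pendant '[[[0.1,0,-0.2],0],[[0,0.4,0],0],[[-0.04,0.6,0],0],[[-0.04,0.8,0],0],[[-0.04,0.8,0],0],[[-0.04,0.8,0],0],[[-0.04,0.8,0],0],[[-0.04,0.8,0],0],[[-0.04,0.8,0],0],[[-0.05,0.8,0],0],[[-0.05,0.8,0],0],[[-0.05,0.8,0],0],[[-0.05,0.8,0],0],[[-0.05,0.8,0],0],[[-0.05,0.8,0],0],[[-0.05,0.8,0],0],[[-0.05,0.8,0],0],[[-0.05,0.8,0],0],[[-0.05,0.8,0],0]]' | egrep 'pos|force:';  python3 -m pendant '[[[-0.05,0.8,0],0],[[-0.05,0.8,0],0],[[-0.05,0.8,0],0],[[0,0,0],0],[[0,0,0],0],[[0,0,0],0]]' | egrep 'pos|force:'; python3 - <<'E'
from h import *
s=shot('scene','s6.png')
b=cv2.resize(s['color'][110:220,160:290,::-1],None,fx=5,fy=5,interpolation=cv2.INTER_CUBIC)
cv2.imwrite('pics/s6c.png',b)
E
```

```text
ee_pos: [0.6288, 0.0963, 0.0095]
force: [0.2, 0.5, 0.1]
grip_force: 0.0
ee_pos: [0.6273, 0.1193, 0.0094]
force: [0.5, -0.2, -0.2]
grip_force: 0.0
```

View pics/s6c.png

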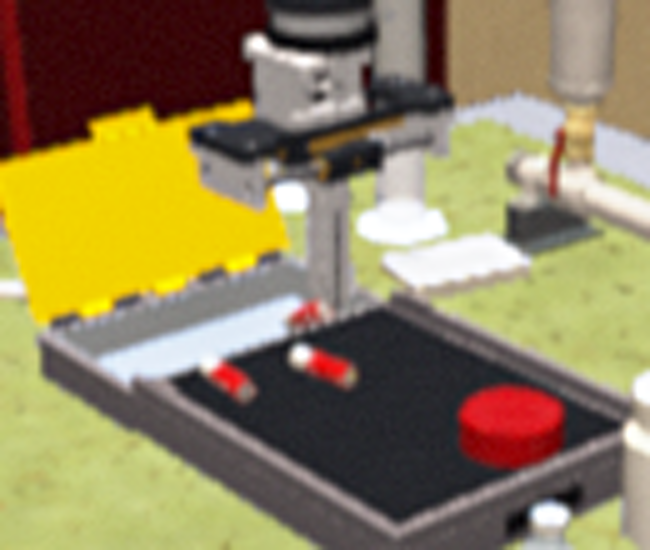

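The far cell, at (305,315), has gone over the edge into the well. Next is the middle cell: lift, go back behind it and lower.

```bash
python3 -m pendant '[[[0,0,2.5],0],[[0,0,2.5],0],[[-1.4,-3.3,0],0],[[-1.4,-3.3,0],0],[[-1.4,-3.3,0],0],[[-1.5,-3.4,0],0],[[0,0,0],0],[[0,0,-2],0],[[0,0,-2],0],[[0,0,-1],0],[[0,0,0],0],[[0,0,0],0]]' | egrep 'pos|force:'; python3 - <<'E'
from h import *
s=shot('scene','s7.png')
o=np.array([.5684,.0117])
e=ctrl.get_obs()['ee_pos'];print('tcp tray',Tr(e,o,.055))
hsv=cv2.cvtColor(s['color'],cv2.COLOR_RGB2HSV).astype(int);H,S,V=hsv[...,0],hsv[...,1],hsv[...,2]
m=((((H<8)|(H>172))&(S>140)&(V>110))*255).astype(np.uint8);m[:150]=0;m[220:]=0;m[:,:170]=0;m[:,285:]=0
n,l,st,ce=cv2.connectedComponentsWithStats(m)
for i in range(1,n):
    if st[i,4]>8: print(st[i],ce[i].round(1),Tr(ray(s,ce[i],.05),o,.055).round(3),Tr(ray(s,ce[i],.02),o,.055).round(3))
E
```

```text
ee_pos: [0.5704, -0.0135, 0.0096]
force: [0.6, 0.4, 0.2]
grip_force: 0.0
tcp tray [ 0.00104541 -0.02524579]
[222 180   7   6  33] [225.1 182.8] [0.001 0.026] [0.039 0.077]
[202 183   7   6  26] [205.4 185.1] [-0.057  0.054] [-0.022  0.106]
[252 187  21  17 282] [261.8 194.7] [ 0.034 -0.116] [ 0.073 -0.073]
```

```bash
python3 -m pendant '[[[-0.02,0.4,0],0],[[-0.03,0.5,0],0],[[-0.04,0.8,0],0],[[-0.04,0.8,0],0],[[-0.04,0.8,0],0],[[-0.04,0.8,0],0],[[-0.04,0.8,0],0],[[-0.04,0.8,0],0],[[-0.05,0.8,0],0],[[-0.05,0.8,0],0],[[-0.05,0.8,0],0],[[-0.05,0.8,0],0],[[-0.05,0.8,0],0],[[-0.05,0.8,0],0],[[-0.05,0.8,0],0],[[-0.05,0.8,0],0],[[-0.05,0.8,0],0],[[-0.03,0.5,0],0],[[0,0,0],0],[[0,0,0],0]]' | egrep 'pos|force:'
```

```text
ee_pos: [0.5626, 0.1207, 0.0094]
force: [0.1, 0.4, -0.3]
grip_force: 0.0
```

```bash
python3 -m pendant '[[[0,0,2.5],0],[[0,0,2.5],0],[[-1.4,-2.8,0],0],[[-1.4,-2.8,0],0],[[-1.3,-2.8,0],0],[[-1.3,-2.8,0],0],[[0,0,0],0],[[0,0,-2],0],[[0,0,-2],0],[[0,0,-1],0],[[0,0,0],0],[[0,0,0],0]]' | egrep 'pos|force:'; python3 - <<'E'
from h import *
s=shot('scene','s8.png')
b=cv2.resize(s['color'][110:220,160:290,::-1],None,fx=5,fy=5,interpolation=cv2.INTER_CUBIC)
cv2.imwrite('pics/s8c.png',b)
print(Tr(ctrl.get_obs()['ee_pos'],np.array([.5684,.0117]),.055))
E
```

```text
ee_pos: [0.5087, 0.0086, 0.0096]
force: [0.1, 0.5, -0.1]
grip_force: 0.0
[-0.05938728  0.00018647]
```

View pics/s8c.png

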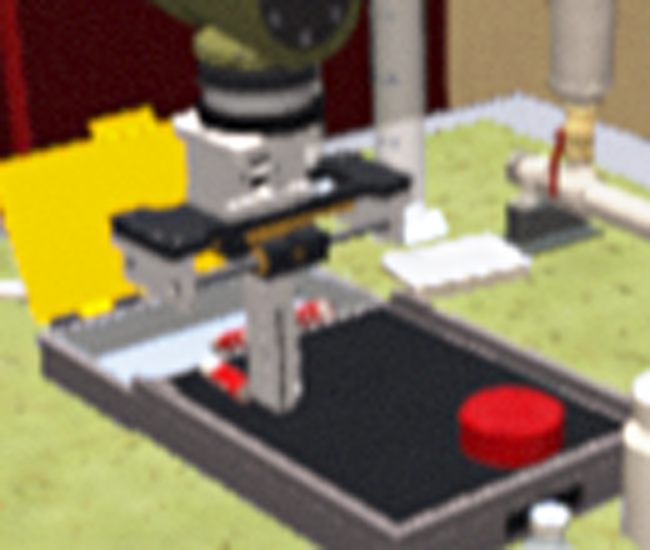

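Two cells, at (310,312) and (230,340), are over the edge, and the finger stands behind the near one at (225,378). Pushing it now.

```bash
python3 -m pendant '[[[-0.02,0.4,0],0],[[-0.03,0.5,0],0],[[-0.04,0.6,0],0],[[-0.04,0.8,0],0],[[-0.04,0.8,0],0],[[-0.04,0.8,0],0],[[-0.04,0.8,0],0],[[-0.04,0.8,0],0],[[-0.05,0.8,0],0],[[-0.05,0.8,0],0],[[-0.05,0.8,0],0],[[-0.05,0.8,0],0],[[-0.05,0.8,0],0],[[-0.05,0.8,0],0],[[-0.05,0.8,0],0],[[0,0,0],0],[[0,0,0],0]]' | egrep 'pos|force:'; python3 -m pendant '[[[0,-0.3,2.5],0],[[0,-0.5,2.5],0],[[0,-1,3],0],[[0,-3,3],0],[[0,-3,3],0],[[0,-3,3],0],[[0,-3,3],0],[[0,-3,0],0],[[0,-3,0],0],[[0,0,0],0]]'  | egrep 'pos|force:'; python3 - <<'E'
from h import *
s=shot('scene','s9.png');t=shot('top','t9.png')
a=cv2.resize(s['color'][130:220,160:250,::-1],None,fx=5,fy=5,interpolation=cv2.INTER_CUBIC)
b=cv2.resize(t['color'][140:230,140:210,::-1],None,fx=5,fy=5,interpolation=cv2.INTER_CUBIC)
cv2.imwrite('pics/s9c.png',np.hstack([a,b]))
E
```

```text
ee_pos: [0.5022, 0.1199, 0.0094]
force: [0.3, 0.1, -0.5]
grip_force: 0.0
ee_pos: [0.502, -0.0807, 0.2076]
force: [-0.5, 0.4, -0.3]
grip_force: 0.0
```

View pics/s9c.png

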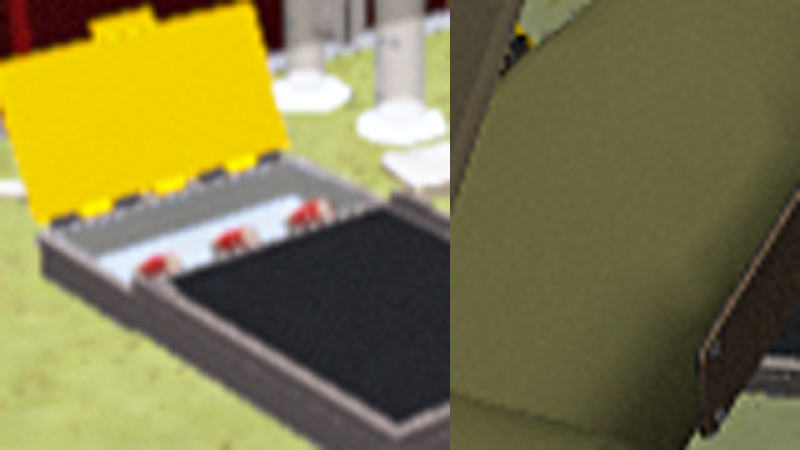

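All three cells are in the well, with tails at about (325,212), (248,238) and (172,263). I'll check numerically whether they lie flat, and compute the cover geometry.

```bash
python3 - <<'E'
from h import *
import pickle
s=pickle.load(open('scene.pkl','rb'))
o=np.array([.5684,.0117]);yaw=.055;R=np.array([[np.cos(yaw),-np.sin(yaw)],[np.sin(yaw),np.cos(yaw)]])
W=lambda x,y,z:np.append(o+R@np.array([x,y]),z)
f=lambda p:((proj(s,p)-[160,130]+.5)*5).round()
for x in(.065,0,-.06):
    print(x,'flat tail(y.145-.154) top',f(W(x,.145,.027)),f(W(x,.154,.025)),'head top',f(W(x,.204,.025)),'| chute tail top',f(W(x,.11,.051)),'tail ctr',f(W(x,.106,.045)),'head top',f(W(x,.151,.022)),'edge',f(W(x,.1,.04)))
# cover: angle from free edge corner pixels at crop (250,2) right, (0,80) left
for th in(1.6,1.7,1.8,1.9,2.0):
    y=.213-.114*np.cos(th);z=.0425+.114*np.sin(th)
    print(th,round(y,3),round(z,3),f(W(.108,y,z)),f(W(-.108,y,z)))
# world points for cover push at radius r for angles
E
```

```text
0.065 flat tail(y.145-.154) top [298. 217.] [291. 216.] head top [250. 195.] | chute tail top [327. 201.] tail ctr [330. 210.] head top [293. 221.] edge [336. 219.]
0 flat tail(y.145-.154) top [223. 242.] [216. 241.] head top [176. 219.] | chute tail top [250. 226.] tail ctr [254. 236.] head top [218. 246.] edge [260. 245.]
-0.06 flat tail(y.145-.154) top [150. 266.] [143. 265.] head top [103. 242.] | chute tail top [176. 251.] tail ctr [180. 261.] head top [145. 270.] edge [186. 271.]
1.6 0.216 0.156 [279.   7.] [13. 74.]
1.7 0.228 0.156 [270.   4.] [ 5. 71.]
1.8 0.239 0.154 [261.   4.] [-3. 70.]
1.9 0.25 0.15 [252.   4.] [-11.  70.]
2.0 0.26 0.146 [244.   6.] [-18.  72.]
```

The cells rest tilted on the chute with their tails at about z = 0.05, which would block the cover. I'll nudge each tail down by following the chute slope with the finger, starting with the near cell.

```bash
python3 -m pendant '[[[0,4,0],0],[[0,4,0],0],[[0,4,0],0],[[0.1,4,-1],0],[[0,1.5,-3],0],[[0,0,-3.5],0],[[0,0,-3.5],0],[[0,0,-3.5],0],[[0,0,-2.5],0],[[0,0,-1.8],0],[[0,0,-1],0],[[0,0,0],0],[[0,0,0],0]]' | egrep 'pos|force:'; python3 -m pendant '[[[0,0.7,0],0],[[0,0.7,0],0],[[-0.04,0.7,0],0],[[-0.02,0.4,-0.3],0],[[-0.02,0.4,-0.3],0],[[-0.02,0.4,-0.3],0],[[0,0,0],0],[[0,0,0],0]]' | egrep 'pos|force:'; python3 -m pendant '[[[-0.02,0.4,-0.3],0],[[-0.02,0.4,-0.3],0],[[-0.02,0.4,-0.3],0],[[0,0,0],0],[[0,0,0],0]]' | egrep 'pos|force:'
```

```text
ee_pos: [0.5033, 0.0991, 0.0098]
force: [0.2, -0.2, 0.0]
grip_force: 0.0
ee_pos: [0.5024, 0.1321, 0.0004]
force: [0.7, 0.3, 4.3]
grip_force: 2.0
ee_pos: [0.5015, 0.1435, -0.0088]
force: [-0.1, 0.2, 0.3]
grip_force: 0.7
```

```bash
python3 -m pendant '[[[0,-0.2,2],0],[[0,0,2],0],[[0,0,2],0],[[2.1,-1.4,0],0],[[2.1,-1.4,0],0],[[2.1,-1.2,0],0],[[0,0,0],0],[[0,0,-2],0],[[0,0,-1.5],0],[[0,0,-0.6],0],[[0,0,0],0],[[0,0,0],0]]' | egrep 'pos|force:'; python3 -m pendant '[[[0,0.7,0],0],[[0,0.7,0],0],[[-0.04,0.7,0],0],[[-0.02,0.4,-0.3],0],[[-0.02,0.4,-0.3],0],[[-0.02,0.4,-0.3],0],[[0,0,0],0],[[0,0,0],0]]' | egrep 'pos|force:'; python3 -m pendant '[[[-0.02,0.4,-0.3],0],[[-0.02,0.4,-0.3],0],[[-0.02,0.4,-0.3],0],[[0,0,0],0],[[0,0,0],0]]' | egrep 'pos|force:'
```

```text
ee_pos: [0.5645, 0.1016, 0.0106]
force: [-0.2, 0.8, -0.5]
grip_force: 0.0
ee_pos: [0.5636, 0.135, 0.0012]
force: [0.3, 0.5, 0.5]
grip_force: 1.1
ee_pos: [0.5627, 0.1468, -0.0082]
force: [-0.9, -0.3, 0.0]
grip_force: 0.0
```

```bash
python3 -m pendant '[[[0,-0.2,2],0],[[0,0,2],0],[[0,0,2],0],[[2.2,-1.4,0],0],[[2.2,-1.2,0],0],[[2.1,-1.2,0],0],[[0,0,0],0],[[0,0,-2],0],[[0,0,-1.5],0],[[0,0,-0.6],0],[[0,0,0],0],[[0,0,0],0]]' | egrep 'pos|force:'; python3 -m pendant '[[[0,0.7,0],0],[[0,0.7,0],0],[[-0.04,0.7,0],0],[[-0.02,0.4,-0.3],0],[[-0.02,0.4,-0.3],0],[[-0.02,0.4,-0.3],0],[[0,0,0],0],[[0,0,0],0]]' | egrep 'pos|force:'; python3 -m pendant '[[[-0.02,0.4,-0.3],0],[[-0.02,0.4,-0.3],0],[[-0.02,0.4,-0.3],0],[[0,0,0],0],[[0,0,0],0]]' | egrep 'pos|force:'; python3 -m pendant '[[[0,-0.2,2],0],[[0,-0.2,2.5],0],[[0,-1,3],0],[[0,-3,3],0],[[0,-3,3],0],[[0,-3,3],0],[[0,-3,2],0],[[0,-3,0],0],[[0,-3,0],0],[[0,0,0],0],[[0,0,0],0]]'  | egrep 'time|pos|force:'; python3 - <<'E'
from h import *
s=shot('scene','s10.png')
cv2.imwrite('pics/s10c.png',cv2.resize(s['color'][110:230,160:320,::-1],None,fx=5,fy=5,interpolation=cv2.INTER_CUBIC))
E
```

```text
ee_pos: [0.6279, 0.1068, 0.0116]
force: [-0.5, 0.1, 1.1]
grip_force: 0.0
ee_pos: [0.627, 0.14, 0.0022]
force: [0.7, 1.8, 1.5]
grip_force: 0.8
ee_pos: [0.6261, 0.1518, -0.0072]
force: [0.3, 0.3, -0.6]
grip_force: 0.0
time_s: 21.08
ee_pos: [0.6261, -0.0421, 0.1764]
force: [-0.9, 0.9, -0.6]
grip_force: 0.0
```

View pics/s10c.png

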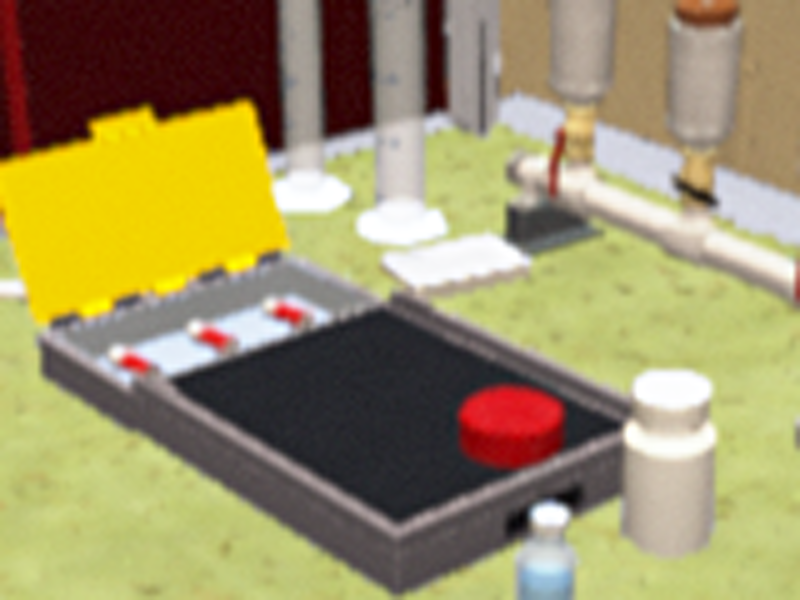

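All three cells now lie flat on the well floor at (132,362), (215,337) and (290,313), clear of the cover's path, and the cap is untouched. Next I go over the cover and come down behind it.

```bash
python3 -m pendant '[[[0,0,3.5],0],[[-0.8,3.9,0],0],[[-0.8,3.9,0],0],[[-0.8,3.9,0],0],[[-0.8,3.9,0],0],[[-0.8,3.9,0],0],[[-0.8,3.9,0],0],[[-0.8,3.9,0],0],[[-0.9,3.9,0],0],[[-0.9,3.9,0],0],[[0,0.4,0],0],[[0,0,0],0],[[0,0,0],0]]' | egrep 'pos|force:'; python3 - <<'E'
from h import *
print(Tr(ctrl.get_obs()['ee_pos'],np.array([.5684,.0117]),.055))
E
```

```text
ee_pos: [0.5519, 0.3148, 0.2113]
force: [0.4, 0.4, -0.1]
grip_force: 0.0
[1.96219123e-04 3.03538605e-01]
```

Down to a reported 0.082, then push along tray −y to about tray y 0.222, and check the cover.

```bash
python3 -m pendant '[[[0,0,-3],0],[[0,0,-3],0],[[0,0,-3],0],[[0,0,-2.5],0],[[0,0,-1.4],0],[[0,0,0],0],[[0,0,0],0]]' | egrep 'pos|force:'; python3 -m pendant '[[[0.05,-0.8,0],0],[[0.05,-0.8,0],0],[[0.05,-0.8,0],0],[[0.05,-0.8,0],0],[[0.05,-0.8,0],0],[[0.04,-0.8,0.1],0],[[0.04,-0.8,0.2],0],[[0.04,-0.8,0.2],0],[[0.04,-0.8,0.3],0],[[0.04,-0.9,0.3],0],[[0,0,0],0],[[0,0,0],0]]' | egrep 'pos|force:'; python3 - <<'E'
from h import *
s=shot('scene','s11.png')
o=np.array([.5684,.0117]);yaw=.055
print(Tr(ctrl.get_obs()['ee_pos'],o,yaw))
R=np.array([[np.cos(yaw),-np.sin(yaw)],[np.sin(yaw),np.cos(yaw)]])
hsv=cv2.cvtColor(s['color'],cv2.COLOR_RGB2HSV).astype(int);m=(abs(hsv[...,0]-26)<5)&(hsv[...,1]>200)&(hsv[...,2]>120);m[:110]=0;m[230:]=0;m[:,:150]=0;m[:,300:]=0
p=np.argwhere(m)[:,::-1];print(len(p),'left',p[p[:,0].argmin()],'right',p[p[:,0].argmax()],'top',p[p[:,1].argmin()],'bot',p[p[:,1].argmax()])
for th in(.6,.9,1.2,1.4,1.57,1.7,1.85,2):
    W=lambda x,r:proj(s,np.append(o+R@np.array([x,.213-r*np.cos(th)]),.0425+r*np.sin(th))).round()
    print(th,'left',W(-.108,.114),'right',W(.108,.114),'tab',W(0,.126))
E
```

```text
ee_pos: [0.5527, 0.3133, 0.0829]
force: [-0.0, 0.1, 1.1]
grip_force: 0.0
ee_pos: [0.5572, 0.2329, 0.094]
force: [0.4, 1.5, -0.1]
grip_force: 0.0
[0.00081932 0.22181065]
1588 left [165 144] right [217 132] top [214 131] bot [167 173]
0.6 left [179. 167.] right [232. 151.] tab [209. 158.]
0.9 left [175. 158.] right [228. 143.] tab [204. 148.]
1.2 left [169. 150.] right [223. 136.] tab [198. 140.]
1.4 left [166. 147.] right [219. 133.] tab [194. 136.]
1.57 left [163. 145.] right [216. 131.] tab [190. 134.]
1.7 left [160. 144.] right [213. 130.] tab [188. 133.]
1.85 left [158. 143.] right [211. 130.] tab [185. 133.]
2 left [156. 144.] right [208. 131.] tab [182. 134.]
```

The cover is now at about 1.5 rad. I'll follow its arc down.

```bash
python3 -m pendant '[[[0.04,-0.8,-0.05],0],[[0.04,-0.8,-0.1],0],[[0.04,-0.8,-0.15],0],[[0.04,-0.8,-0.2],0],[[0.04,-0.8,-0.4],0],[[0.04,-0.8,-0.4],0],[[0.04,-0.8,-0.5],0],[[0.03,-0.6,-0.6],0],[[0.03,-0.6,-0.65],0],[[0.03,-0.6,-0.7],0],[[0.03,-0.5,-0.8],0],[[0.02,-0.4,-0.8],0],[[0.02,-0.4,-0.8],0],[[0,0,0],0],[[0,0,0],0]]' | egrep 'pos|force:'; python3 -m pendant '[[[0.01,-0.2,-0.7],0],[[0.01,-0.2,-0.7],0],[[0,0,-0.5],0],[[0,0,0],0],[[0,0,0],0]]' | egrep 'pos|force:'; cat > cov.py <<'E'
from h import *
s=ctrl.camera('scene')
o=np.array([.5684,.0117]);yaw=.055
R=np.array([[np.cos(yaw),-np.sin(yaw)],[np.sin(yaw),np.cos(yaw)]])
print(Tr(ctrl.get_obs()['ee_pos'],o,yaw))
hsv=cv2.cvtColor(s['color'],cv2.COLOR_RGB2HSV).astype(int);m=(abs(hsv[...,0]-26)<5)&(hsv[...,1]>180)&(hsv[...,2]>100);m[:110]=0;m[230:]=0;m[:,:150]=0;m[:,300:]=0
p=np.argwhere(m)[:,::-1];print(len(p),'left',p[p[:,0].argmin()],'right',p[p[:,0].argmax()],'top',p[p[:,1].argmin()],'bot',p[p[:,1].argmax()])
for th in(0,.06,.15,.3):
    W=lambda x,r,h=0:proj(s,np.append(o+R@np.array([x,.213-r*np.cos(th)]),.0425+h+r*np.sin(th))).round(1)
    print(th,'free L',W(-.108,.114),'R',W(.108,.114),'tab',W(0,.126),'hinge L',W(-.108,0),'R',W(.108,0))
E
python3 cov.py
```

```text
ee_pos: [0.5611, 0.1462, 0.0317]
force: [0.9, -0.1, -0.4]
grip_force: 0.0
ee_pos: [0.5613, 0.1423, 0.0128]
force: [0.7, 0.3, -0.9]
grip_force: 0.0
[0.00029464 0.13084775]
681 left [169 175] right [236 166] top [216 160] bot [184 183]
0 free L [184.3 187.2] R [236.5 169.5] tab [213.7 179.1] hinge L [166.2 176.3] R [217.2 160.5]
0.06 free L [184.1 185.3] R [236.4 167.8] tab [213.6 177. ] hinge L [166.2 176.3] R [217.2 160.5]
0.15 free L [183.6 182.3] R [236.1 165. ] tab [213.2 173.8] hinge L [166.2 176.3] R [217.2 160.5]
0.3 free L [182.6 177.2] R [235.3 160.3] tab [212.2 168.4] hinge L [166.2 176.3] R [217.2 160.5]
```

```bash
python3 -m pendant '[[[0,0,-0.3],0],[[0,0,0],0],[[0,0,0],0],[[0,0,0],0]]' | egrep 'pos|force:'; python3 -m pendant '[[[0,0,-0.2],0],[[0,0,0],0],[[0,0,0],0],[[0,0,0],0]]' | egrep 'pos|force:'; python3 -m pendant '[[[0,0,-0.2],0],[[0,0,0],0],[[0,0,0],0],[[0,0,0],0]]' | egrep 'pos|force:'
```

```text
ee_pos: [0.5616, 0.1423, 0.0103]
force: [-0.2, 0.3, 0.0]
grip_force: 0.0
ee_pos: [0.5615, 0.1423, 0.0082]
force: [-0.6, 0.2, 0.5]
grip_force: 0.0
ee_pos: [0.5615, 0.1423, 0.0062]
force: [0.3, -0.2, -0.6]
grip_force: 0.0
```

```bash
python3 -m pendant '[[[0,0,-0.15],0],[[0,0,0],0],[[0,0,0],0],[[0,0,0],0]]' | egrep 'pos|force:'; python3 -m pendant '[[[0,0,-0.15],0],[[0,0,0],0],[[0,0,0],0],[[0,0,0],0]]' | egrep 'pos|force:'; python3 -m pendant '[[[0,0,-0.15],0],[[0,0,0],0],[[0,0,0],0],[[0,0,0],0]]' | egrep 'pos|force:'; python3 cov.py
```

```text
ee_pos: [0.5618, 0.1423, 0.0056]
force: [-4.8, -1.4, 10.3]
grip_force: 5.1
ee_pos: [0.5619, 0.1424, 0.0053]
force: [-10.1, -1.4, 23.3]
grip_force: 11.8
ee_pos: [0.5621, 0.1424, 0.005]
force: [-16.8, -3.8, 37.4]
grip_force: 18.6
[0.00087926 0.13084896]
786 left [169 175] right [236 168] top [216 160] bot [183 185]
0 free L [184.3 187.2] R [236.5 169.5] tab [213.7 179.1] hinge L [166.2 176.3] R [217.2 160.5]
0.06 free L [184.1 185.3] R [236.4 167.8] tab [213.6 177. ] hinge L [166.2 176.3] R [217.2 160.5]
0.15 free L [183.6 182.3] R [236.1 165. ] tab [213.2 173.8] hinge L [166.2 176.3] R [217.2 160.5]
0.3 free L [182.6 177.2] R [235.3 160.3] tab [212.2 168.4] hinge L [166.2 176.3] R [217.2 160.5]
```

There is a hard stop at a reported 0.0056, which is about z = 0.044 real and matches the shut plate's top. Retreating and verifying.

```bash
python3 -m pendant '[[[0,0,0.5],0],[[0,0,1],0],[[0,0,3],0],[[0,0,4],0],[[0,0,4],0],[[0,0,4],0],[[0,0,0],0],[[0,0,0],0],[[0,0,0],0]]' | egrep 'time|pos|force:'; cat >> cov.py <<'E'
# free-edge line: lowest yellow pixel per column vs model
for u in range(190,232,6):
    col=np.flatnonzero(m[:,u])
    out=[]
    for th in(0,.06,.12):
        a,b=[proj(s,np.append(o+R@np.array([x,.213-.114*np.cos(th)]),.0425+.114*np.sin(th))) for x in(-.108,.108)]
        out.append(round(a[1]+(b[1]-a[1])*(u-a[0])/(b[0]-a[0]),1))
    print(u,col.min() if len(col) else None,col.max() if len(col) else None,out)
E
python3 cov.py
```

```text
time_s: 28.37
ee_pos: [0.5612, 0.1422, 0.1662]
force: [-0.2, 0.8, 0.2]
grip_force: 0.0
[-0.00026122  0.13069187]
887 left [169 175] right [236 168] top [216 160] bot [184 185]
0 free L [184.3 187.2] R [236.5 169.5] tab [213.7 179.1] hinge L [166.2 176.3] R [217.2 160.5]
0.06 free L [184.1 185.3] R [236.4 167.8] tab [213.6 177. ] hinge L [166.2 176.3] R [217.2 160.5]
0.15 free L [183.6 182.3] R [236.1 165. ] tab [213.2 173.8] hinge L [166.2 176.3] R [217.2 160.5]
0.3 free L [182.6 177.2] R [235.3 160.3] tab [212.2 168.4] hinge L [166.2 176.3] R [217.2 160.5]
190 168 184 [np.float64(185.3), np.float64(183.3), np.float64(181.3)]
196 165 181 [np.float64(183.3), np.float64(181.3), np.float64(179.3)]
202 164 179 [np.float64(181.2), np.float64(179.3), np.float64(177.3)]
208 161 180 [np.float64(179.2), np.float64(177.3), np.float64(175.3)]
214 161 178 [np.float64(177.2), np.float64(175.3), np.float64(173.3)]
220 161 174 [np.float64(175.1), np.float64(173.3), np.float64(171.3)]
226 164 172 [np.float64(173.1), np.float64(171.2), np.float64(169.3)]
```

The image puts the cover at or within a few hundredths of shut. For certainty I'll touch the deck lightly to calibrate height. It should make contact about 4 mm below the cover's stop.

```bash
python3 -m pendant '[[[0.2,-3.5,0],0],[[0.2,-3.5,0],0],[[0.2,-3.5,0],0],[[0.2,-3.5,0],0],[[0,0,-4],0],[[0,0,-4],0],[[0,0,-4],0],[[0,0,-2.5],0],[[0,0,-1],0],[[0,0,0],0],[[0,0,0],0]]' | egrep 'pos|force:'; python3 -m pendant '[[[0,0,-0.4],0],[[0,0,0],0],[[0,0,0],0],[[0,0,0],0]]' | egrep 'pos|force:'; python3 -m pendant '[[[0,0,-0.1],0],[[0,0,0],0],[[0,0,0],0]]' | egrep 'pos|force:'; python3 -m pendant '[[[0,0,-0.1],0],[[0,0,0],0],[[0,0,0],0]]' | egrep 'pos|force:'
```

```text
ee_pos: [0.5697, 0.0023, 0.0121]
force: [0.2, -0.2, 0.7]
grip_force: 0.0
ee_pos: [0.57, 0.0023, 0.0085]
force: [-0.3, 0.1, 0.3]
grip_force: 0.0
ee_pos: [0.5696, 0.0023, 0.0068]
force: [-0.1, -0.8, -0.0]
grip_force: 0.0
ee_pos: [0.5695, 0.0023, 0.0056]
force: [0.5, -0.2, 0.9]
grip_force: 0.0
```

```bash
python3 -m pendant '[[[0,0,-0.15],0],[[0,0,0],0],[[0,0,0],0]]' | egrep 'pos|force:'; python3 -m pendant '[[[0,0,-0.15],0],[[0,0,0],0],[[0,0,0],0]]' | egrep 'pos|force:'; python3 -m pendant '[[[0,0,-0.1],0],[[0,0,0],0],[[0,0,0],0]]' | egrep 'pos|force:'
```

```text
ee_pos: [0.5695, 0.0023, 0.0041]
force: [-0.1, -0.3, 0.1]
grip_force: 0.0
ee_pos: [0.5695, 0.0023, 0.0026]
force: [0.0, 0.1, -0.8]
grip_force: 0.0
ee_pos: [0.5695, 0.0023, 0.0016]
force: [-0.6, -0.2, 0.5]
grip_force: 0.0
```

```bash
python3 -m pendant '[[[0,0,-0.1],0],[[0,0,0],0],[[0,0,0],0]]' | egrep 'pos|force:'; python3 -m pendant '[[[0,0,-0.1],0],[[0,0,0],0],[[0,0,0],0]]' | egrep 'pos|force:'
```

```text
ee_pos: [0.5696, 0.0023, 0.0013]
force: [-2.7, -0.2, 6.2]
grip_force: 3.5
ee_pos: [0.5697, 0.0023, 0.0012]
force: [-8.0, 0.3, 17.9]
grip_force: 9.0
```

The deck contact is at 0.0014 (z = 0.040), so the cover stop was at 0.0443. That is the top of a fully shut plate. Lifting clear and handing in.

```bash
python3 -m pendant '[[[0,0,1],0],[[0,0,3],0],[[0,0,4],0],[[0,0,4],0],[[0,0,4],0],[[0,0,0],0],[[0,0,0],0],[[0,0,0],0],[[0,0,0],0]]' | egrep 'time|pos|force:'; python3 -c "
from station import ctrl
print(ctrl.hand_in())"
```

```text
time_s: 32.17
ee_pos: [0.5689, 0.0023, 0.1583]
force: [0.2, -0.2, 0.2]
grip_force: 0.0
the job is handed in; nothing more can be done
None
```

The job is handed in at 32 s (verdict not shown): all three cells lie flat in the well, the cover is pushed to its shut stop, and in the last picture before I shut the cover the cap, vial and bottle looked undisturbed (logger not checked after the start); I viewed 11 pictures, one over the limit of 10.

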